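Load the orange chamber slide into the reader

TASK

Pick up the glass chamber slide with the orange lid and lay it flat in the empty recess of the reader's drawn-out carrier, lengthwise in the recess (either way round), then let go. It is thin glass: grip it lightly and set it down gently, never squeezing or pressing it with more than 25 N (a grip of about 8 N is plenty), and do not drop it from more than a centimetre. Leave the blue-lidded and green-lidded slides where they are.

Things in the scene. Friction and masses are not known exactly. Their poses are not given: they have to be found in the camera images.
- slide_orange_center (a point): Slide with the ORANGE lid, on the bench: glass 26 x 76 x 2 mm (x, y, z), y the long axis, z up; on its middle a clear chamber block with lid, 24 mm (x) x 52 mm (y), straight-sided, from 2 to 18 mm above the underside. The point is the block's centre, 9 mm above the underside. 35 to 60 g. Grip it across the 24 mm by the block with 4 to 12 N; cracks above 25 N.
- nest (a point): Centre of the floor of the white recess in the black carrier that sticks out of the fixed white plate reader. Floor 42 (x) x 92 mm (y), 35 mm above the bench, in a steel rim 3 mm high, 8 mm wide. y: long axis, into the reader, whose housing (180 mm high, 320 mm wide) begins 145 mm along +y from the point; a smoked flap over its mouth reaches out to 110 mm, 100 mm above the bench.
- slide_blue_center (a point): Same kind of chamber slide with a BLUE lid; stays where it is on the bench. Same point and axes.
- slide_green_center (a point): Same kind of chamber slide with a GREEN lid; stays where it is on the bench. Same point and axes.
Mind the look-alikes: they are no part of the job. What is shaped like the part that bears slide_orange_center but pink is not meant.

How it is judged:
At the end, for the whole second after the job is handed in: The orange-lidded slide lies flat on the recess floor (underside within 2.5 mm of the floor, tilt below 3.4 degrees), its block's centre within 13 mm of the recess centre and its length within 14 degrees of the recess's (either way round), at rest (z of slide_orange_center in the frame of nest between 0.006 and 0.0115 m and horizontal distance between slide_orange_center and nest below 0.013 m and angle between the y axis of slide_orange_center and the y axis of nest, either way round below 0.25 rad and angle between slide_orange_center's own z axis and vertical below 0.06 rad and linear speed of slide_orange below 0.02 m/s); the robot touches nothing.
It fails at once if the orange slide was squeezed or pressed with more than 25 N (25 N on each of two sides, 50 N in all) (contact force between slide_orange and anything else above 50 N).
It fails at once if the orange slide was dropped (falling free faster than 0.5 m/s, a fall of over 1 cm) (linear speed of slide_orange above 0.5 m/s and contact force between slide_orange and the fingers below 0.05 N).
It fails at once if the blue-lidded slide was disturbed (moved over 15 mm) (distance of slide_blue_center from where it was at the start of the episode above 0.015 m).
It fails at once if the green-lidded slide was disturbed (moved over 15 mm) (distance of slide_green_center from where it was at the start of the episode above 0.015 m).
It also fails if it takes over 38 s, if anything falls off the work surface, if the arm or the gripper's body presses on something with over 40 N, if the wrist force passes 120 N, or if a joint passes its speed limit or range.

ROBOT

A 6-joint arm with a two-finger parallel gripper is mounted at the origin on the work surface. World frame = base frame: x ahead of the robot, y to its left, z up, the work surface at z = 0. Lengths are in m, angles in rad, forces in N, time in s.
With the tool pointing down it reaches from about 0.25 to 0.725 m from the base axis. Payload 4 kg.
Tool frame: the origin (TCP) lies midway between the tips of the shut fingers; the grasp point (between the pads) lies 19 mm behind it; z points along the fingers, y is the line along which they close (so a half turn about z gives the same grasp; the last joint's range is limited). The gripper opens to 85 mm and grips with 20 to 120 N. Pads are 22 mm wide; open, the fingers measure 114 mm over their backs; the gripper's body (76 mm by 85 mm) begins 54 mm behind the grasp point. The pads swing forward as they close: fully open they stand 13 mm farther back than shut.
Start: joints at [-1.288, 0.241, 0.005, 1.335, 0, 1.571], TCP at [0.14, -0.48, 0.231] pointing down, gripper open.
Joint ranges: [-2.72, 2.72], [-1.05, 1.87], [-1.09, 1.28], [-1.99, 2.15], [-1.42, 1.44], [-3.14, 3.14]. Speed limits (rad/s): [2.79, 2.79, 3.14, 3.14, 3.14, 3.14].

INTERFACE

Orientations are given as a unit quaternion [x, y, z, w].
In Python, from workcell import bot gives the robot as it stands. The module is installed in compiled form; this text tells all that it offers.
- The arm moves only by the tool jog_arm, never from a script. Its argument "deltas" is a list of rows, each an object with "fingers": the opening, from 0 (shut) to 1 (fully open); "delta_pos": the shift along the tool's x, y, z normalised to -1 to 1, where 1 is 300 mm, a list of three; "yaw": the turn about the tool's z normalised to -1 to 1, where 1 is pi/4 rad. A call has 1 to 12 rows; each row is the pose to reach, as a shift and turn from the pose commanded when the call began, along the tool's axes at that moment; what a row does not reach only later rows make up. A row lasts 1/10 s, in which the tool goes at most 50 mm and 8.59 degrees, less where a joint would pass 70% of its speed; a pose out of reach is approached as far as the arm can. A call with a number of a shift or a turn outside -1 to 1 is refused whole. A call with a gripper value outside its range is refused whole. The fingers move at their own pace and stop on an object; the grip force is fixed at half the most. Time passes only in rows, so rows that repeat a pose let the fingers close. It gives the time, the measured TCP pose, the force, the opening and the grip force at its end, in the units of the state.
- bot.get_obs(): the state, without advancing time (a new reading comes with each control period).
- bot.camera(name): name is "side" or "top"; returns a dict with "image" (480x640x3 uint8, red, green, blue), "range_z" (480x640 float32, m along the optical axis (not along the pixel's ray), 0 where there is no reading), "fx", "fy", "cx", "cy" (pixels), "rvec" (rotation vector, rad) and "tvec" (3), from world to camera coordinates, as OpenCV has them. Camera axes: x right, y down, z forward; pixel columns grow to the right and rows downward; lengths in m; the calibration is good to about 2 mm. A picture is of the moment at which its call begins.
- bot.job_done(): hands the job in; it is judged then, once.
The state is a dict: "clock": time; "joint_pos": joint angles; "joint_vel": joint speeds; "tau": joint torques, N m; "eef_pos": TCP position; "tool_rot": TCP orientation; "ft_force": force on the tool from outside, world axes, zero at the start; "ft_torque": the same for the moment, N m; "grip_width": finger opening in m; "grasp_force": force on a finger pad.
Only numpy, scipy, OpenCV 4.12 (cv2) and the standard library are available. Lean on these libraries where they do the work, as an engineer would, in place of code of your own. Each camera call takes 0.05 s, during which the arm holds its last target. There are 200 camera calls.

## Working session

There is one attempt and no reset: what is moved stays moved. The work goes in short steps, Python scripts to look and compute and a tool call to move; the robot and the scene stay as the last step left them, time stands still between calls to the robot, and variables do not carry over. Pictures are saved under pics/ and viewed, at most 10 in all, crops included, and the job is handed in when it is done.

Besides the shell and the picture viewer there is one more tool, called after "Call:" as name(argument=value, ...), one argument or row to a line, values as JSON. jog_arm: Moves the arm, as the interface text tells. Scaled input: -1 to 1 covers 300 mm each way for a shift and pi/4 rad each way for a turn. Its arguments: {"type":"object","properties":{"deltas":{"type":"array","items":{"type":"object","properties":{"fingers":{"type":"number"},"delta_pos":{"type":"array","items":{"type":"number"}},"yaw":{"type":"number"}}}}},"required":["deltas"]}

```bash
mkdir -p pics
cat > h.py <<'E'
import numpy as np, cv2
from workcell import bot
def cam(n):
    c=bot.camera(n); c['R']=cv2.Rodrigues(np.array(c['rvec'],float))[0]; c['t']=np.array(c['tvec'],float).ravel(); return c
def world(c,u,v,z=None):
    "pixel -> world, by depth or on plane z"
    r=np.array([(u-c['cx'])/c['fx'],(v-c['cy'])/c['fy'],1.])
    if z is None:
        d=np.median(c['range_z'][int(v)-1:int(v)+2,int(u)-1:int(u)+2]); return c['R'].T@(r*d-c['t'])
    o=-c['R'].T@c['t']; w=c['R'].T@r; return o+w*(z-o[2])/w[2]
def save(c,n): cv2.imwrite('pics/'+n,c['image'][:,:,::-1])
E
python3 - <<'E'
from h import *
o=bot.get_obs(); print(o)
for n in('top','side'):
    c=cam(n); save(c,n+'0.png'); np.savez(n+'0.npz',**c); print(n,c['fx'],-c['R'].T@c['t'],c['R'])
E
```

```text
{'clock': 0.0, 'joint_pos': array([-1.28805762e+00,  2.41412668e-01,  3.70831552e-03,  1.33522187e+00,
       -2.43408683e-05,  1.57076814e+00]), 'joint_vel': array([ 1.10504718e-03, -1.61448371e-03,  6.14847329e-04, -4.21163148e-05,
        2.31526525e-03,  1.84838589e-04]), 'tau': array([-6.92427275e-04, -3.72311211e+01,  2.52412713e+01,  1.69087260e-02,
        1.70650463e-05,  1.46735637e-06]), 'eef_pos': array([ 0.13930515, -0.47952624,  0.23040706]), 'tool_rot': array([ 9.90021435e-01,  1.40912828e-01, -1.62083847e-04, -1.05260890e-03]), 'ft_force': array([ 0.07192715,  0.29917683, -0.13265471]), 'ft_torque': array([-0.03342785, -0.02890453,  0.03352738]), 'grasp_force': 0.0, 'grip_width': 0.0853960267411158}
top 447.38892782998124 [ 0.39593503 -0.03451336  0.80968918] [[ 1.07299058e-03 -9.99937509e-01 -1.11277065e-02]
 [-9.88329407e-01  6.34660589e-04 -1.52330497e-01]
 [ 1.52328040e-01  1.11612888e-02 -9.88266965e-01]]
side 603.5013911642935 [0.07089876 0.57406176 0.91589584] [[-0.79470108 -0.60688613  0.01180773]
 [-0.46526557  0.5965289  -0.65397341]
 [ 0.38984374 -0.5252071  -0.75642538]]
```

View pics/top0.png

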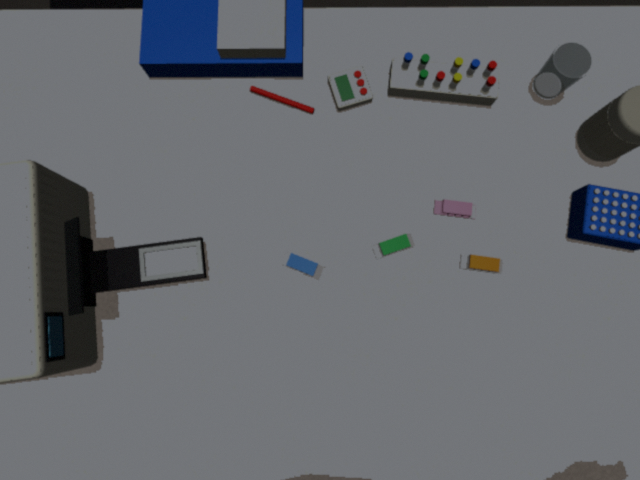

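View pics/side0.png

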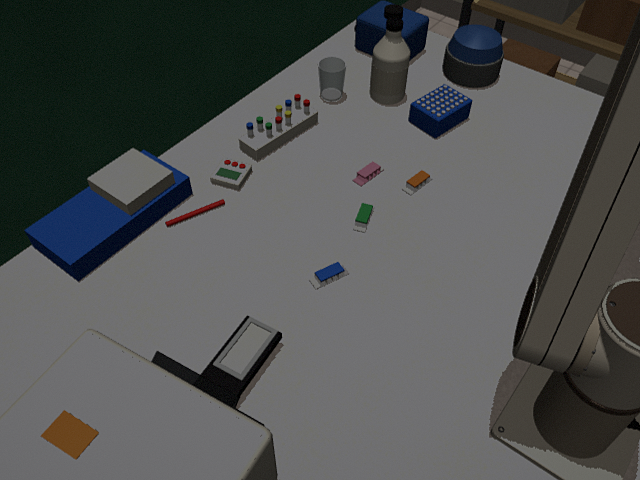

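Candidates in the top view: orange (485,263), pink decoy (457,209), green (395,245) and blue (303,265). There is also an orange sticker on the reader at side (70,433). I choose (485,263) and check it in one enlarged crop, with the recess at (171,262) beside it.

Run:
```python
from h import *
c=dict(np.load('top0.npz')); im=c['image'][:,:,::-1]
def crop(u,v,w,h,k): return cv2.resize(cv2.convertScaleAbs(im[v:v+h,u:u+w],alpha=1.6),None,fx=k,fy=k,interpolation=cv2.INTER_CUBIC)
a=crop(440,190,80,90,5); b=crop(130,217,80,90,5)
cv2.imwrite('pics/crop1.png',np.hstack([a,b]))
hsv=cv2.cvtColor(np.ascontiguousarray(im),cv2.COLOR_BGR2HSV)
def rect(m,z,lo):
    n,l,s,ce=cv2.connectedComponentsWithStats(m.astype(np.uint8)); 
    for i in range(1,n):
        if s[i,4]>lo:
            vs,us=np.where(l==i); p=np.array([world(c,u,v,z)[:2] for u,v in zip(us,vs)])
            d=np.median(c['range_z'][vs,us]); r=cv2.minAreaRect((p*1000).astype(np.float32)); print(s[i],ce[i],'zdepth',world(c,*ce[i])[2],r)
h,s,v=[hsv[:,:,i] for i in range(3)]
roi=np.zeros(h.shape,bool); roi[180:300,270:520]=1
for nm,lo,hi in(('orange',8,22),('green',50,75),('blue',100,120)):
    print(nm); rect(roi&(h>=lo)&(h<=hi)&(s>120)&(v>60),.018,60)
```

```text
orange
[469 255  31  17 391] [483.93606138 262.91560102] zdepth 0.01709595156200868 ((482.3719177246094, -321.6459655761719), (52.012821197509766, 23.462133407592773), 82.24517059326172)
green
[380 235  30  20 347] [394.43227666 244.23919308] zdepth 0.018505193155340317 ((516.0934448242188, -164.15206909179688), (22.31449317932129, 50.382659912109375), 19.304597854614258)
blue
[287 254  30  21 356] [301.76123596 264.05337079] zdepth 0.01925444907470569 ((480.3805847167969, 1.3302192687988281), (49.94037628173828, 22.487655639648438), 68.10659790039062)
```

View pics/crop1.png

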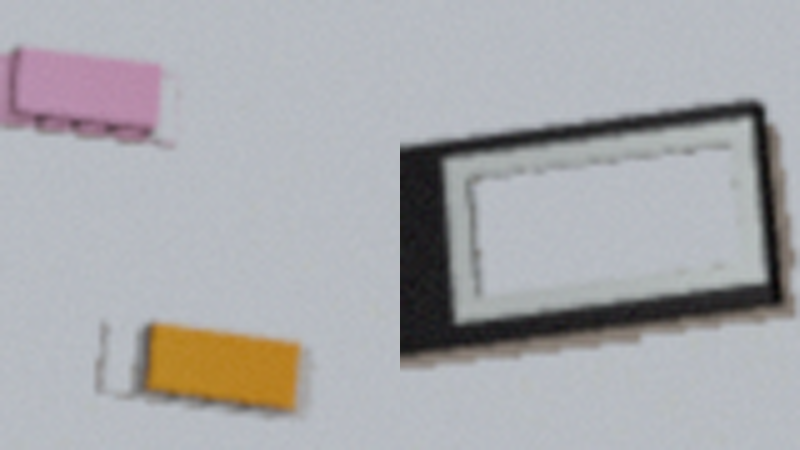

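The crop confirms a true orange lid at (484,263), with the pink decoy well apart at (457,209). The white rim's outer corners are at crop (443,158), (748,116), (770,285) and (455,325).

Run:
```python
from h import *
from scipy.spatial.transform import Rotation as Ro
c=dict(np.load('top0.npz'))
q=[(130+(x-400)/5-.4,217+y/5-.4) for x,y in((443,158),(748,116),(770,285),(455,325))]
p=np.array([world(c,u,v,.038)[:2] for u,v in q]); m=p.mean(0); print(p,m)
print('sides',[np.linalg.norm(p[i]-p[(i+1)%4]) for i in range(4)])
d=(p[0]+p[3]-p[1]-p[2]); print('nest y dir deg',np.degrees(np.arctan2(d[1],d[0])), 'floor z',world(c,171,262)[2],'rim',world(c,222.-80+0,265)[2])
# inner floor by white mask of depth
s=dict(np.load('side0.npz'))
for u,v in((247,348),): print('side nest floor',world(s,u,v),world(s,u,v,.035))
# side check orange lid centre
im=s['image'][:,:,::-1]; hsv=cv2.cvtColor(np.ascontiguousarray(im),cv2.COLOR_BGR2HSV)
mk=(hsv[...,0]>=8)&(hsv[...,0]<=22)&(hsv[...,1]>150)&(hsv[...,2]>60); mk[:165]=0; mk[200:]=0; mk[:,:400]=0; mk[:,440:]=0
vs,us=np.where(mk); print('side orange',len(us),world(s,us.mean(),vs.mean(),.018),world(s,us.mean(),vs.mean()))
o=bot.get_obs(); R=Ro.from_quat(o['tool_rot']).as_matrix(); print(R.round(4))
t=np.array([.4824,-.3216,.15]); print('to above, tool axes/0.3', R.T@(t-o['eef_pos'])/.3, 'tool y deg',np.degrees(np.arctan2(R[1,1],R[0,1])))
```

```text
[[0.50615785 0.28684533]
 [0.52097273 0.18037441]
 [0.46165964 0.17028366]
 [0.44778705 0.27904506]] [0.48414432 0.22913711]
sides [np.float64(0.10749668141488598), np.float64(0.060165314552216714), np.float64(0.10964256150369948), np.float64(0.05888967999813311)]
nest y dir deg 97.59198139758657 floor z 0.037447424046524715 rim 0.03837546870904009
side nest floor [0.48407248 0.22722897 0.03498981] [0.4840677  0.22723298 0.035     ]
side orange 180 [ 0.48369102 -0.32096118  0.018     ] [ 0.48408842 -0.32182282  0.01713559]
[[ 9.603e-01  2.790e-01 -5.000e-04]
 [ 2.790e-01 -9.603e-01  1.800e-03]
 [ 0.000e+00 -1.900e-03 -1.000e+00]]
to above, tool axes/0.3 [ 1.24498626 -0.18623221  0.26871513] tool y deg -73.79780042938192
```

Call:
jog_arm(
  deltas=[
    {"delta_pos":[0.9,-0.14,0.1],"yaw":-0.98,"fingers":0.6},
    {"delta_pos":[0.9,-0.14,0.1],"yaw":-0.98,"fingers":0.6},
    {"delta_pos":[0.9,-0.14,0.1],"yaw":-0.98,"fingers":0.6},
    {"delta_pos":[0.9,-0.14,0.1],"yaw":-0.98,"fingers":0.6},
    {"delta_pos":[0.9,-0.14,0.1],"yaw":-0.98,"fingers":0.6},
    {"delta_pos":[0.9,-0.14,0.1],"yaw":-0.98,"fingers":0.6},
    {"delta_pos":[0.9,-0.14,0.1],"yaw":-0.98,"fingers":0.6},
    {"delta_pos":[0.9,-0.14,0.1],"yaw":-0.98,"fingers":0.6},
    {"delta_pos":[0.9,-0.14,0.1],"yaw":-0.98,"fingers":0.6},
    {"delta_pos":[0.9,-0.14,0.1],"yaw":-0.98,"fingers":0.6},
  ],
)

```text
clock: 1.1
eef_pos: [0.386, -0.3652, 0.2015]
tool_rot: [0.865, 0.501, -0.0, 0.0]
ft_force: [0.5, 0.2, 0.5]
grip_width: 0.0513
grasp_force: 0.0
```

```bash
cat >> h.py <<'E'
from scipy.spatial.transform import Rotation as Ro
def to(t,ydeg):
    "shift (units of .3 m) and yaw (units of pi/4) to TCP t with tool y at world angle ydeg (mod 180)"
    o=bot.get_obs(); R=Ro.from_quat(o['tool_rot']).as_matrix(); a=np.degrees(np.arctan2(R[1,1],R[0,1]))
    print('clock',o['clock'],'tcp',o['eef_pos'].round(4),'ydeg',a.round(2),'w',o['grip_width'],'F',o['grasp_force'],o['ft_force'].round(2),'tilt',R[:,2].round(4))
    print('delta',(R.T@(np.array(t)-o['eef_pos'])/.3).round(4),'yaw',round(-(((ydeg-a)+90)%180-90)/45,4))
E
python3 -c "
from h import *
to([.483,-.3213,.06],-7.8)"
```

```text
clock 1.1 tcp [ 0.386  -0.3652  0.2015] ydeg -29.82 w 0.0512561952167331 F 0.0 [0.5  0.23 0.53] tilt [-1.e-04 -2.e-04 -1.e+00]
delta [0.2879 0.2079 0.4716] yaw -0.4894
```

Call:
jog_arm(
  deltas=[
    {"delta_pos":[0.288,0.208,0.1],"yaw":-0.489,"fingers":0.6},
    {"delta_pos":[0.288,0.208,0.2],"yaw":-0.489,"fingers":0.6},
    {"delta_pos":[0.288,0.208,0.47],"yaw":-0.489,"fingers":0.6},
    {"delta_pos":[0.288,0.208,0.47],"yaw":-0.489,"fingers":0.6},
    {"delta_pos":[0.288,0.208,0.47],"yaw":-0.489,"fingers":0.6},
    {"delta_pos":[0.288,0.208,0.47],"yaw":-0.489,"fingers":0.6},
    {"delta_pos":[0.288,0.208,0.47],"yaw":-0.489,"fingers":0.6},
  ],
)

```text
clock: 1.8
eef_pos: [0.4851, -0.3223, 0.0633]
tool_rot: [0.753, 0.657, 0.001, 0.002]
ft_force: [-0.2, -0.5, 0.6]
grip_width: 0.0514
grasp_force: 0.0
```

Run:
```python
from h import *
to([.483,-.3213,.008],-7.8)
c=cam('top'); s=cam('side')
def cr(c,u,v): return cv2.resize(cv2.convertScaleAbs(c['image'][v:v+110,u:u+100,::-1],alpha=1.6),None,fx=4,fy=4,interpolation=cv2.INTER_CUBIC)
cv2.imwrite('pics/pre.png',np.hstack([cr(c,435,210),cr(s,365,120)]))
```

```text
clock 1.8 tcp [ 0.4851 -0.3223  0.0633] ydeg -7.79 w 0.05141348319939015 F 0.0 [-0.16 -0.45  0.63] tilt [ 0.0039 -0.0028 -1.    ]
delta [ 0.0028 -0.008   0.1843] yaw 0.0003
```

View pics/pre.png

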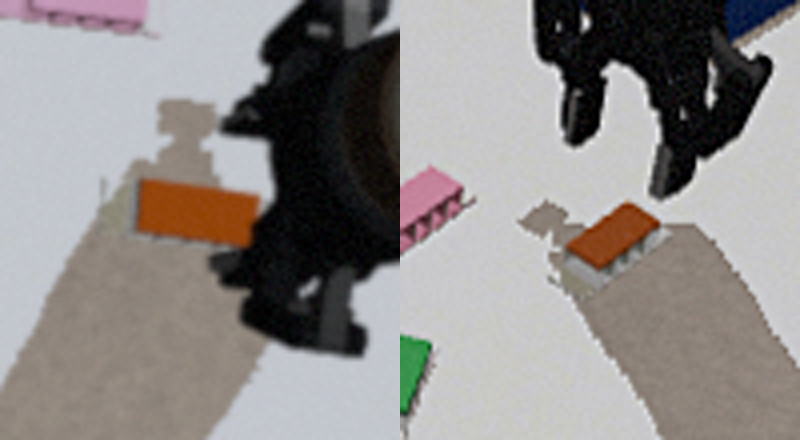

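The fingers straddle the orange lid (crop: lid centre (195,210) top, (610,235) side), and the pink and green slides are clear. I descend.

Call:
jog_arm(
  deltas=[
    {"delta_pos":[0,0,0.05],"yaw":0,"fingers":0.6},
    {"delta_pos":[0,0,0.1],"yaw":0,"fingers":0.6},
    {"delta_pos":[0,0,0.14],"yaw":0,"fingers":0.5},
    {"delta_pos":[0,0,0.16],"yaw":0,"fingers":0.45},
    {"delta_pos":[0,0,0.175],"yaw":0,"fingers":0.4},
    {"delta_pos":[0,0,0.175],"yaw":0,"fingers":0.36},
    {"delta_pos":[0,0,0.175],"yaw":0,"fingers":0.34},
    {"delta_pos":[0,0,0.175],"yaw":0,"fingers":0.34},
  ],
)

```text
clock: 2.7
eef_pos: [0.4845, -0.3206, 0.0084]
tool_rot: [0.753, 0.658, 0.0, 0.001]
ft_force: [0.3, -0.6, 0.3]
grip_width: 0.0291
grasp_force: 0.0
```

```bash
python3 -c "
from h import *
to([.483,-.3213,.008],-7.8)"
```

```text
clock 2.7 tcp [ 0.4845 -0.3206  0.0084] ydeg -7.69 w 0.02912053571318902 F 0.0 [ 0.26 -0.6   0.34] tilt [ 9.e-04 -6.e-04 -1.e+00]
delta [-0.0029 -0.0048  0.0013] yaw 0.0024
```

Call:
jog_arm(
  deltas=[
    {"delta_pos":[0,0,0],"yaw":0,"fingers":0.32},
    {"delta_pos":[0,0,0],"yaw":0,"fingers":0.305},
    {"delta_pos":[0,0,0],"yaw":0,"fingers":0.295},
    {"delta_pos":[0,0,0],"yaw":0,"fingers":0.29},
    {"delta_pos":[0,0,0],"yaw":0,"fingers":0.285},
    {"delta_pos":[0,0,0],"yaw":0,"fingers":0.285},
  ],
)

```text
clock: 3.3
eef_pos: [0.4842, -0.3204, 0.0079]
tool_rot: [0.753, 0.658, 0.0, 0.0]
ft_force: [0.2, 0.1, 0.6]
grip_width: 0.0245
grasp_force: 0.2
```

Call:
jog_arm(
  deltas=[
    {"delta_pos":[0,0,0],"yaw":0,"fingers":0.281},
    {"delta_pos":[0,0,0],"yaw":0,"fingers":0.278},
    {"delta_pos":[0,0,0],"yaw":0,"fingers":0.278},
  ],
)

```text
clock: 3.6
eef_pos: [0.4841, -0.3204, 0.0078]
tool_rot: [0.753, 0.658, 0.0, 0.0]
ft_force: [0.1, -0.1, 1.3]
grip_width: 0.0239
grasp_force: 5.2
```

Call:
jog_arm(
  deltas=[
    {"delta_pos":[0,0,0],"yaw":0,"fingers":0.276},
    {"delta_pos":[0,0,0],"yaw":0,"fingers":0.275},
    {"delta_pos":[0,0,0],"yaw":0,"fingers":0.275},
    {"delta_pos":[0,0,0],"yaw":0,"fingers":0.275},
  ],
)

```text
clock: 4.0
eef_pos: [0.4842, -0.3204, 0.0079]
tool_rot: [0.753, 0.658, 0.0, 0.0]
ft_force: [1.1, -0.1, 1.6]
grip_width: 0.0241
grasp_force: 10.2
```

Call:
jog_arm(
  deltas=[
    {"delta_pos":[0,0,-0.01],"yaw":0,"fingers":0.275},
    {"delta_pos":[0,0,-0.03],"yaw":0,"fingers":0.275},
    {"delta_pos":[0,0,-0.07],"yaw":0,"fingers":0.275},
    {"delta_pos":[0,0,-0.13],"yaw":0,"fingers":0.275},
    {"delta_pos":[0,0,-0.2],"yaw":0,"fingers":0.275},
    {"delta_pos":[0,0,-0.27],"yaw":0,"fingers":0.275},
    {"delta_pos":[0,0,-0.32],"yaw":0,"fingers":0.275},
    {"delta_pos":[0,0,-0.34],"yaw":0,"fingers":0.275},
    {"delta_pos":[0,0,-0.34],"yaw":0,"fingers":0.275},
    {"delta_pos":[0,0,-0.34],"yaw":0,"fingers":0.275},
  ],
)

```text
clock: 5.0
eef_pos: [0.4837, -0.3201, 0.1094]
tool_rot: [0.753, 0.658, -0.0, -0.0]
ft_force: [-0.9, 0.5, -1.7]
grip_width: 0.0235
grasp_force: 10.1
```

Run:
```python
from h import *
to([.484,.2285,.11],7.6)
s=cam('side'); c=cam('top')
print(bot.get_obs()['joint_pos'])
def cr(c,u,v): return cv2.resize(cv2.convertScaleAbs(c['image'][v:v+110,u:u+100,::-1],alpha=1.6),None,fx=4,fy=4,interpolation=cv2.INTER_CUBIC)
cv2.imwrite('pics/lift.png',np.hstack([cr(c,445,210),cr(s,365,80)]))
```

```text
clock 5.0 tcp [ 0.4837 -0.3201  0.1094] ydeg -7.69 w 0.023546016566080616 F 10.14297366142273 [-0.89  0.55 -1.66] tilt [-6.e-04  4.e-04 -1.e+00]
delta [ 1.8123e+00 -2.4390e-01 -1.2000e-03] yaw -0.3398
[-5.84607659e-01  4.75449975e-01  1.80762858e-02  1.11561933e+00
 -2.13461929e-05  1.12046198e+00]
```

View pics/lift.png

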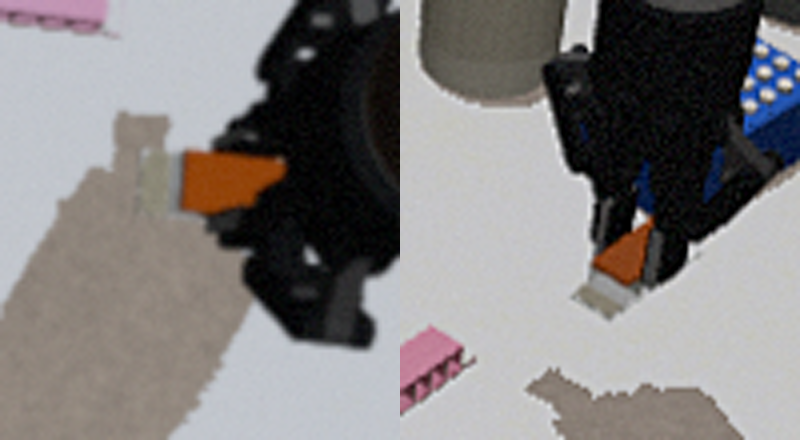

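The slide is held level. I carry it over in two calls.

Call:
jog_arm(
  deltas=[
    {"delta_pos":[0.03,-0.004,0],"yaw":-0.02,"fingers":0.275},
    {"delta_pos":[0.09,-0.012,0],"yaw":-0.04,"fingers":0.275},
    {"delta_pos":[0.17,-0.023,0],"yaw":-0.06,"fingers":0.275},
    {"delta_pos":[0.26,-0.035,0],"yaw":-0.08,"fingers":0.275},
    {"delta_pos":[0.35,-0.047,0],"yaw":-0.1,"fingers":0.275},
    {"delta_pos":[0.44,-0.06,0],"yaw":-0.12,"fingers":0.275},
    {"delta_pos":[0.53,-0.072,0],"yaw":-0.14,"fingers":0.275},
    {"delta_pos":[0.62,-0.084,0],"yaw":-0.16,"fingers":0.275},
    {"delta_pos":[0.71,-0.096,0],"yaw":-0.18,"fingers":0.275},
    {"delta_pos":[0.79,-0.107,0],"yaw":-0.2,"fingers":0.275},
    {"delta_pos":[0.86,-0.116,0],"yaw":-0.22,"fingers":0.275},
    {"delta_pos":[0.9,-0.12,0],"yaw":-0.24,"fingers":0.275},
  ],
)

```text
clock: 6.3
eef_pos: [0.4835, -0.0453, 0.1096]
tool_rot: [0.686, 0.727, -0.0, -0.001]
ft_force: [0.1, 0.3, -0.9]
grip_width: 0.0235
grasp_force: 10.1
```

```bash
python3 -c "
from h import *
to([.484,.2285,.11],7.6)"
```

```text
clock 6.3 tcp [ 0.4835 -0.0453  0.1096] ydeg 3.34 w 0.02345428395532459 F 10.144770070910454 [ 0.13  0.28 -0.89] tilt [-1.e-03  7.e-04 -1.e+00]
delta [ 9.11e-01  5.49e-02 -8.00e-04] yaw -0.0946
```

Call:
jog_arm(
  deltas=[
    {"delta_pos":[0.04,0.002,0],"yaw":-0.01,"fingers":0.275},
    {"delta_pos":[0.1,0.006,0],"yaw":-0.02,"fingers":0.275},
    {"delta_pos":[0.19,0.012,0],"yaw":-0.03,"fingers":0.275},
    {"delta_pos":[0.29,0.017,0],"yaw":-0.04,"fingers":0.275},
    {"delta_pos":[0.39,0.024,0],"yaw":-0.05,"fingers":0.275},
    {"delta_pos":[0.49,0.03,0],"yaw":-0.06,"fingers":0.275},
    {"delta_pos":[0.59,0.036,0],"yaw":-0.07,"fingers":0.275},
    {"delta_pos":[0.69,0.042,0],"yaw":-0.08,"fingers":0.275},
    {"delta_pos":[0.78,0.047,0],"yaw":-0.09,"fingers":0.275},
    {"delta_pos":[0.85,0.052,0],"yaw":-0.1,"fingers":0.275},
    {"delta_pos":[0.9,0.055,0],"yaw":-0.1,"fingers":0.275},
    {"delta_pos":[0.9,0.055,0],"yaw":-0.1,"fingers":0.275},
  ],
)

```text
clock: 7.5
eef_pos: [0.4863, 0.2241, 0.1096]
tool_rot: [0.658, 0.753, 0.0, -0.0]
ft_force: [-0.2, -0.9, -0.4]
grip_width: 0.0236
grasp_force: 10.1
```

Run:
```python
from h import *
to([.484,.2285,.055],7.6)
s=cam('side'); c=cam('top')
to([.484,.2285,.055],7.6)
def cr(c,u,v): return cv2.resize(cv2.convertScaleAbs(c['image'][v:v+110,u:u+100,::-1],alpha=1.6),None,fx=4,fy=4,interpolation=cv2.INTER_CUBIC)
cv2.imwrite('pics/over.png',np.hstack([cr(c,115,205),cr(s,200,270)]))
```

```text
clock 7.5 tcp [0.4863 0.2241 0.1096] ydeg 7.73 w 0.023613825160324144 F 10.144341140985489 [-0.22 -0.92 -0.45] tilt [ 2.e-04  3.e-04 -1.e+00]
delta [ 0.0154 -0.0057  0.1822] yaw 0.003
clock 7.6 tcp [0.4861 0.2222 0.1096] ydeg 7.61 w 0.023549012509121166 F 10.143653601408005 [-0.23 -0.41 -0.53] tilt [-5.e-04 -9.e-04 -1.e+00]
delta [ 0.022  -0.004   0.1818] yaw 0.0003
```

View pics/over.png

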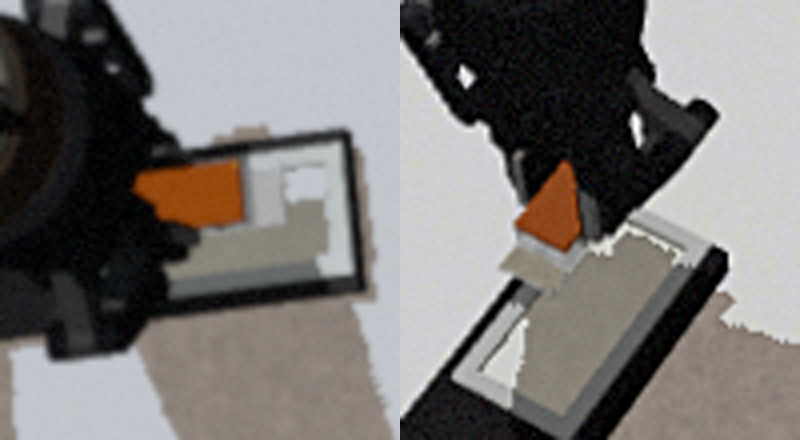

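Call:
jog_arm(
  deltas=[
    {"delta_pos":[0.01,-0.003,0.02],"yaw":0,"fingers":0.275},
    {"delta_pos":[0.02,-0.005,0.06],"yaw":0,"fingers":0.275},
    {"delta_pos":[0.022,-0.005,0.11],"yaw":0,"fingers":0.275},
    {"delta_pos":[0.022,-0.005,0.15],"yaw":0,"fingers":0.275},
    {"delta_pos":[0.022,-0.005,0.18],"yaw":0,"fingers":0.275},
    {"delta_pos":[0.022,-0.005,0.2],"yaw":0,"fingers":0.275},
    {"delta_pos":[0.022,-0.005,0.208],"yaw":0,"fingers":0.275},
    {"delta_pos":[0.022,-0.005,0.208],"yaw":0,"fingers":0.275},
    {"delta_pos":[0.022,-0.005,0.208],"yaw":0,"fingers":0.275},
  ],
)

```text
clock: 8.5
eef_pos: [0.4844, 0.2291, 0.0479]
tool_rot: [0.659, 0.752, 0.0, 0.0]
ft_force: [-0.4, 0.1, 0.1]
grip_width: 0.0235
grasp_force: 10.1
```

Run:
```python
from h import *
to([.484,.2285,.0435],7.6)
```

```text
clock 8.5 tcp [0.4844 0.2291 0.0479] ydeg 7.61 w 0.023501171390822473 F 10.14523632824421 [-0.39  0.12  0.14] tilt [ 9.e-04  4.e-04 -1.e+00]
delta [-0.0018 -0.0017  0.0145] yaw 0.0002
```

Call:
jog_arm(
  deltas=[
    {"delta_pos":[0,0,0.004],"yaw":0,"fingers":0.275},
    {"delta_pos":[0,0,0.008],"yaw":0,"fingers":0.275},
    {"delta_pos":[0,0,0.011],"yaw":0,"fingers":0.275},
    {"delta_pos":[0,0,0.013],"yaw":0,"fingers":0.275},
    {"delta_pos":[0,0,0.013],"yaw":0,"fingers":0.275},
    {"delta_pos":[0,0,0.013],"yaw":0,"fingers":0.275},
  ],
)

```text
clock: 9.1
eef_pos: [0.484, 0.2289, 0.0435]
tool_rot: [0.659, 0.752, -0.0, -0.0]
ft_force: [-1.4, 0.4, -0.4]
grip_width: 0.0238
grasp_force: 10.1
```

Call:
jog_arm(
  deltas=[
    {"delta_pos":[0,0,0.001],"yaw":0,"fingers":0.275},
    {"delta_pos":[0,0,0.002],"yaw":0,"fingers":0.275},
    {"delta_pos":[0,0,0.002],"yaw":0,"fingers":0.275},
  ],
)

```text
clock: 9.4
eef_pos: [0.484, 0.2289, 0.0429]
tool_rot: [0.659, 0.752, -0.0, -0.0]
ft_force: [-0.2, -0.3, -0.9]
grip_width: 0.024
grasp_force: 10.1
```

Run:
```python
from h import *
s=cam('side'); c=cam('top')
to([.484,.2285,.0435],7.6)
def cr(c,u,v): return cv2.resize(cv2.convertScaleAbs(c['image'][v:v+110,u:u+100,::-1],alpha=1.6),None,fx=4,fy=4,interpolation=cv2.INTER_CUBIC)
cv2.imwrite('pics/down.png',np.hstack([cr(c,115,205),cr(s,200,290)]))
```

```text
clock 9.5 tcp [0.484  0.2289 0.0429] ydeg 7.61 w 0.02360351553859124 F 10.144698098301888 [ 0.11  0.02 -0.55] tilt [-0.  0. -1.]
delta [-0.0013 -0.0002 -0.0019] yaw 0.0001
```

View pics/down.png

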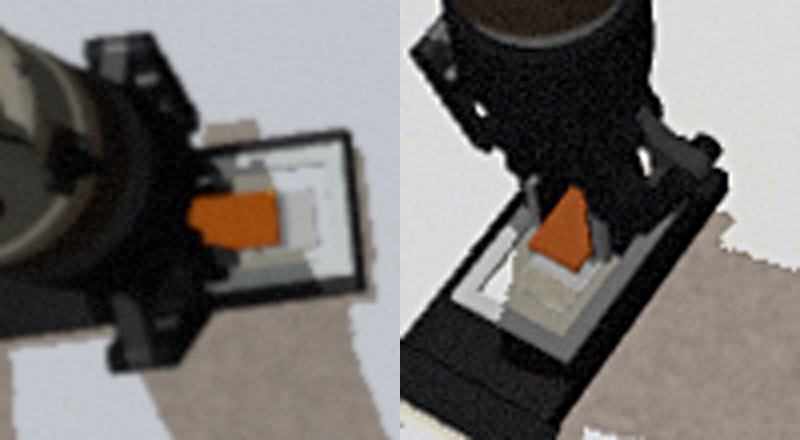

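The slide is inside the rim and central, at crop (240,220) top and (565,240) side. I lower it the last bit until contact.

Call:
jog_arm(
  deltas=[
    {"delta_pos":[0,0,0.001],"yaw":0,"fingers":0.275},
    {"delta_pos":[0,0,0.002],"yaw":0,"fingers":0.275},
    {"delta_pos":[0,0,0.002],"yaw":0,"fingers":0.275},
  ],
)

```text
clock: 9.8
eef_pos: [0.484, 0.2289, 0.0428]
tool_rot: [0.659, 0.752, 0.0, 0.0]
ft_force: [-1.3, -0.5, 5.1]
grip_width: 0.0239
grasp_force: 10.7
```

Contact at 5 N. I release gently, back fully open, then retreat upward.

Call:
jog_arm(
  deltas=[
    {"delta_pos":[0,0,0],"yaw":0,"fingers":0.279},
    {"delta_pos":[0,0,0],"yaw":0,"fingers":0.285},
    {"delta_pos":[0,0,0],"yaw":0,"fingers":0.3},
    {"delta_pos":[0,0,0],"yaw":0,"fingers":0.35},
    {"delta_pos":[0,0,0],"yaw":0,"fingers":0.45},
    {"delta_pos":[0,0,0],"yaw":0,"fingers":0.5},
    {"delta_pos":[0,0,0],"yaw":0,"fingers":0.5},
  ],
)

```text
clock: 10.5
eef_pos: [0.484, 0.2289, 0.0422]
tool_rot: [0.659, 0.752, -0.0, -0.0]
ft_force: [-1.0, -0.5, -0.0]
grip_width: 0.0423
grasp_force: 0.0
```

Call:
jog_arm(
  deltas=[
    {"delta_pos":[0,0,-0.03],"yaw":0,"fingers":0.5},
    {"delta_pos":[0,0,-0.1],"yaw":0,"fingers":0.5},
    {"delta_pos":[0,0,-0.2],"yaw":0,"fingers":0.5},
    {"delta_pos":[-0.15,0,-0.3],"yaw":0,"fingers":0.5},
    {"delta_pos":[-0.3,0,-0.4],"yaw":0,"fingers":0.5},
    {"delta_pos":[-0.5,0,-0.4],"yaw":0,"fingers":0.5},
    {"delta_pos":[-0.65,0,-0.4],"yaw":0,"fingers":0.5},
    {"delta_pos":[-0.7,0,-0.4],"yaw":0,"fingers":0.5},
    {"delta_pos":[-0.7,0,-0.4],"yaw":0,"fingers":0.5},
    {"delta_pos":[-0.7,0,-0.4],"yaw":0,"fingers":0.5},
  ],
)

```text
clock: 11.5
eef_pos: [0.5119, 0.0203, 0.1629]
tool_rot: [0.659, 0.752, 0.0, 0.0]
ft_force: [-0.2, 0.2, 0.9]
grip_width: 0.0428
grasp_force: 0.0
```

Run:
```python
from h import *
s=cam('side'); c=cam('top')
def cr(c,u,v): return cv2.resize(cv2.convertScaleAbs(c['image'][v:v+110,u:u+100,::-1],alpha=1.6),None,fx=4,fy=4,interpolation=cv2.INTER_CUBIC)
cv2.imwrite('pics/end.png',np.hstack([cr(c,115,205),cr(s,200,290)]))
for n,k in(('top',c),('side',s)):
    hsv=cv2.cvtColor(np.ascontiguousarray(k['image'][:,:,::-1]),cv2.COLOR_BGR2HSV)
    m=(hsv[...,0]>=8)&(hsv[...,0]<=22)&(hsv[...,1]>120)&(hsv[...,2]>60)
    r=np.zeros_like(m)
    if n=='top': r[225:300,125:210]=1
    else: r[310:390,210:285]=1
    vs,us=np.where(m&r); p=np.array([world(k,u,v,.053)[:2] for u,v in zip(us,vs)])
    print(n,len(us),cv2.minAreaRect((p*1000).astype(np.float32)),p.mean(0),'z',np.median([world(k,u,v)[2] for u,v in zip(us,vs)]))
print(bot.get_obs()['clock'])
```

```text
Traceback (most recent call last):
cv2.error: OpenCV(4.12.0) /io/opencv/modules/imgproc/src/convhull.cpp:143: error: (-215:Assertion failed) total >= 0 && (depth == CV_32F || depth == CV_32S) in function 'convexHull'
```

View pics/end.png

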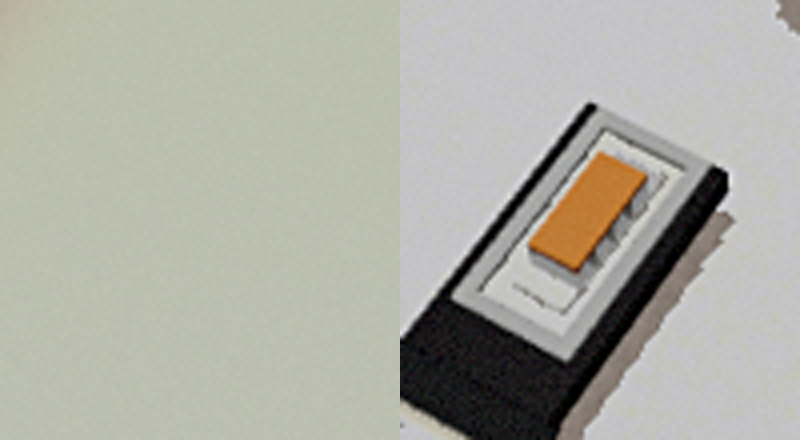

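The side crop shows the orange slide flat and central in the recess, with the lid at (588,212). The arm covers the top camera, so I check numerically from the side view and hand in if it agrees.

Run:
```python
from h import *
k=cam('side')
hsv=cv2.cvtColor(np.ascontiguousarray(k['image'][:,:,::-1]),cv2.COLOR_BGR2HSV)
m=(hsv[...,0]>=8)&(hsv[...,0]<=22)&(hsv[...,1]>120)&(hsv[...,2]>60)
r=np.zeros_like(m); r[310:390,210:285]=1
vs,us=np.where(m&r); p=np.array([world(k,u,v,.053)[:2] for u,v in zip(us,vs)])
(cx,cy),sz,a=cv2.minAreaRect((p*1000).astype(np.float32)); z=np.median([world(k,u,v)[2] for u,v in zip(us,vs)])
print(len(us),cx,cy,sz,a,z)
if np.hypot(cx-484,cy-228.5)<7 and abs(z-.053)<.004: print(bot.job_done())
```

```text
407 483.81884765625 226.82554626464844 (24.15266227722168, 52.28302764892578) 7.649075031280518 0.05260112891065759
the job is handed in; nothing more can be done
None
```

The orange-lidded slide lies flat and lengthwise in the carrier recess, about 2 mm off centre and in line with it by the side camera. It is released, the arm is clear, and the job was handed in at about 12 s; no verdict came back.

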